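# Flip the hex key and pull the clamp screw tight

## Task

The clamp screw on the aluminium bed has been run down with the hex key's long arm in its socket, and it still needs its final tightening. Draw the key out, flip it so that its short arm sits fully down in the socket, then push the long arm round clockwise (seen from above), near its free end for leverage, to tighten the stiff screw by about a quarter turn, and let go with the key left fully seated. Turn the screw only with the key, and leave the other things on the bench alone.

Things in the scene. Friction and masses are not known exactly. Their poses are not given: they have to be found in the camera images.
- bed: Fixed aluminium clamping bed, 220 x 240 x 16 mm (its x, y, z). Origin: on the bench surface straight under the screw; z up. A 36 mm wide, 150 mm long clamp strap lies along its y under the screw, +y end on a green circuit board, -y end on a steel block. Apart from screw and key, nothing on the bed is higher than the strap's top, 38 mm above the bench.
- screw (a joint): Turn of the stiff cap screw in rad: 0 at the start, growing clockwise seen from above (tightening). It needs about 1.5 N m, some 12 N pushed sideways 125 mm out on the key's long arm; it stays where it is left and has no stop in the first 2.5 rad.
- socket_mouth (a point): Centre of the mouth of the hex socket, on top of the round screw head (26 mm diameter, 24 mm high; mouth 62 mm above the bench). z up; x, y turn with the screw and start along the bed's x, y. Socket 15 mm across flats, 30 mm deep; two flats face its +x and -x. The key turns about 10 degrees either way before the screw follows, and can lean about 4 degrees.
- key: Dark steel L-shaped hex key, 14 mm across flats, about 0.3 kg. Origin: where the arms' centre lines meet at the rounded bend (radius 14 mm). Long arm 155 mm along its -z, short arm 72 mm along its +x (origin to tips); two flats of each arm face +y and -y. Starts standing with the long arm in the socket, bend 187 mm above the bench, short arm pointing along the bed's -y within 10 degrees.
- short_tip (a point): Centre of the end of the key's short arm, tapered over its last 4 mm; axes as the key. Flipped in its own upright plane, so that the long arm points along the bed's +y, the key fits the socket without a turn. Fully down, its bend is 104 mm above the bench and the long arm about level; let go, it stays there, sagging a few degrees.
- long_tip (a point): Centre of the end of the key's long arm, tapered over its last 4 mm; axes as the key. At the start it stands on the socket's floor.
- reel: Bystander: grey reel standing on end, 72 mm diameter, 50 mm high; origin at the centre of its underside.
- tray: Bystander: open black tray, 100 x 80 x 35 mm; origin at the centre of its underside.
- driver: Bystander: black-handled screwdriver lying on the bench, 170 mm long; origin under its middle.
Things that resemble listed ones, but are neither listed nor needed, are in the scene too. Of the things that look like the key, the middle-sized one is meant.

How it is judged:
On the way, in this order (a step that is already met when the one before it is completed fails the run):
1. the key has been drawn out of the socket, the screw not yet turned (z of long_tip in the frame of socket_mouth above 0.005 m and value of joint screw below 0.25 rad), for 0.05 s.
2. the key's short arm is fully down in the socket, the screw not yet turned (z of short_tip in the frame of socket_mouth below -0.024 m and horizontal distance between short_tip and socket_mouth below 0.005 m and angle between the x axis of key and the z axis of socket_mouth, either way round below 0.2 rad and value of joint screw below 0.25 rad), for 0.2 s.
3. the screw has been turned clockwise with the fingers out on the long arm (grasp point within 90 mm of its tip), the short arm in the socket (value of joint screw above 0.9 rad and distance between the grasp point and long_tip below 0.09 m and z of short_tip in the frame of socket_mouth below -0.018 m and horizontal distance between short_tip and socket_mouth below 0.006 m), for 0.1 s.
At the end, for the whole second after the job is handed in: The screw has been turned clockwise by 0.9 to 2.2 rad (about 50 to 125 degrees), the key stands at rest with its short arm in the socket, tip at least 24 mm below the mouth and within 5 mm of its axis, leaning less than 0.2 rad (value of joint screw between 0.9 and 2.2 rad and z of short_tip in the frame of socket_mouth below -0.024 m and horizontal distance between short_tip and socket_mouth below 0.005 m and angle between the x axis of key and the z axis of socket_mouth, either way round below 0.2 rad and linear speed of key below 0.02 m/s); the robot touches nothing.
It fails at once if the fingers push or grip the screw head itself (contact force between the fingers and screw above 8 N).
It fails at once if the reel is disturbed (moved 20 mm) (distance of reel from where it was at the start of the episode above 0.02 m).
It fails at once if the tray is disturbed (moved 20 mm) (distance of tray from where it was at the start of the episode above 0.02 m).
It fails at once if the screwdriver is disturbed (moved 20 mm) (distance of driver from where it was at the start of the episode above 0.02 m).
It also fails if it takes over 64 s, if anything falls off the work surface, if the arm or the gripper's body presses on something with over 40 N, if the wrist force passes 120 N, or if a joint passes its speed limit or range.

## Robot

A 6-joint arm with a two-finger parallel gripper is mounted at the origin on the work surface. World frame = base frame: x ahead of the robot, y to its left, z up, the work surface at z = 0. Lengths are in m, angles in rad, forces in N, time in s.
With the tool pointing down it reaches from about 0.25 to 0.725 m from the base axis. Payload 9.7 kg.
Tool frame: the origin (TCP) lies on the mounting face of the last link; the fingertips stand 173 mm ahead of it and the grasp point (between the pads) lies 155 mm ahead of it; x points along the fingers, y is the direction in which the jaws open and shut, and the axes are right-handed (so a half turn about x gives the same grasp; the last joint's range is limited). The gripper opens to 85 mm and grips with 20 to 120 N. Pads are 22 mm wide; open, the fingers measure 114 mm over their backs; the gripper's body (76 mm by 85 mm) begins 54 mm behind the grasp point. The pads swing forward as they close: fully open they stand 13 mm farther back than shut.
Start: joints at [-1.199, 0.087, 0.176, 1.66, 0, 1.571], TCP at [0.2, -0.512, 0.405] pointing down, gripper open.
Joint ranges: [-3.13, 3.13], [-0.85, 1.81], [-1.15, 1.24], [-2.2, 2.28], [-1.44, 1.52], [-3.14, 3.14]. Speed limits (rad/s): [2.22, 2.22, 2.57, 3.14, 3.14, 3.14].

## Interface

Orientations are given as a rotation vector (axis times angle).
In Python, from rig import env, jaws, readout, viewer, close_job gives the robot as it stands. Calls block until the motion is done:
- env.movep(position, orientation): joint-space move of the TCP to a pose.
- env.servo_line(position, rotation=None, rate=0.15, contact_N=None): straight line of the TCP; rotation=None keeps the orientation; rate is the mean speed in m/s. With contact_N (N) it stops when the force on the tool has changed by that much, and returns True; else False.
- env.movej(angles): joint-space move.
- jaws.move_gripper(opening, effort=None): finger opening in m; effort is the grip in N (None keeps the last); returns when the fingers have stopped.
- env.wait(seconds).
- env.solve_ik(position, orientation): joint angles nearest the present ones, or None.
- readout.read_state(): the state.
- viewer.get_image(name): name is "scene" or "top" or "wrist"; returns the picture (384x512x3 uint8, red, green, blue); there is no depth.
- viewer.camera_info(name): a dict with "camera_matrix" (3x3 intrinsics, pixels), "T" (4x4, takes a point from camera to world coordinates); the wrist camera has in their place "tool_from_camera" (4x4, takes a point from camera to tool coordinates, whose origin is the TCP and whose axes are the tool frame's). Camera axes: x right, y down, z forward; pixel columns grow to the right and rows downward; lengths in m; the calibration is good to about 2 mm. A picture is of the moment at which its call begins: read the wrist's pose just before it. camera_info takes no time and is no camera call.
A pose or a line that the arm cannot do raises env.Unreachable and nothing moves.
- close_job(): hands the job in, once; it reports no verdict.
The state is a dict: "clock": time; "joints": joint angles; "joint_vel": joint speeds; "tau": joint torques, N m; "tcp_pos": TCP position; "ee_rot": TCP orientation; "wrist_force": force on the tool from outside, world axes, zero at the start; "torque": the same for the moment, N m; "gripper_width": finger opening in m.
Only numpy, scipy, OpenCV 4.12 (cv2) and the standard library are available. Lean on these libraries where they do the work, as an engineer would, in place of code of your own. Each camera call takes 0.05 s, during which the arm holds its last target.

## Working session

There is one attempt and no reset: what is moved stays moved. The work goes in short steps, each a Python script; the robot and the scene stay as the last script left them, time stands still between calls to the robot, and variables do not carry over. Pictures are saved under pics/ and viewed, and the job is handed in when it is done.

```bash
ls; mkdir -p pics; python3 - <<'E'
from rig import env, jaws, readout, viewer
import cv2, numpy as np
s=readout.read_state(); print(s)
for n in ["scene","top","wrist"]:
    im=viewer.get_image(n); cv2.imwrite(f"pics/{n}0.png",im[:,:,::-1])
    print(n,viewer.camera_info(n))
E
```

```text
pics
{'clock': 0.0, 'joints': array([-1.19899362e+00,  8.74735780e-02,  1.75155564e-01,  1.65979370e+00,
       -3.02622887e-05,  1.57081928e+00]), 'joint_vel': array([ 0.00011627,  0.00077447,  0.00212561, -0.00110225,  0.00040856,
        0.00120081]), 'tau': array([-8.73264271e-04, -5.20391071e+01,  4.64803970e+01,  1.61164283e-02,
       -1.05378886e-04,  2.28582870e-06]), 'tcp_pos': array([ 0.19981301, -0.51243113,  0.40398649]), 'ee_rot': array([ 2.01856366,  0.38098793, -2.01912423]), 'wrist_force': array([ 0.49132831, -0.03632008, -0.68973506]), 'torque': array([-0.01331421, -0.01712346,  0.03814202]), 'gripper_width': 0.08517257779921349}
scene {'camera_matrix': array([[383.84870174,   0.        , 259.19546339],
       [  0.        , 383.84870174, 187.76237476],
       [  0.        ,   0.        ,   1.        ]]), 'T': array([[ 0.21858795,  0.56506083, -0.7955662 ,  1.40758628],
       [ 0.97566731, -0.11226513,  0.1883344 , -0.20050605],
       [ 0.01710605, -0.81737556, -0.57585118,  0.70101598],
       [ 0.        ,  0.        ,  0.        ,  1.        ]])}
top {'camera_m
[... 350 characters left out ...]
4100225e-02, -1.41220617e-01, -9.89842133e-01,
         1.33507469e+00],
       [ 0.00000000e+00,  0.00000000e+00,  0.00000000e+00,
         1.00000000e+00]])}
wrist {'camera_matrix': array([[299.64682943,   0.        , 255.12069391],
       [  0.        , 299.64682943, 191.66734823],
       [  0.        ,   0.        ,   1.        ]]), 'tool_from_camera': array([[ 1.14859858e-04, -2.90511653e-01,  9.56871447e-01,
         3.15212273e-02],
       [ 9.99999732e-01,  7.25032501e-04,  1.00087178e-04,
        -1.99728985e-04],
       [-7.22839390e-04,  9.56871179e-01,  2.90511658e-01,
        -7.51506602e-02],
       [ 0.00000000e+00,  0.00000000e+00,  0.00000000e+00,
         1.00000000e+00]])}
```

View pics/scene0.png

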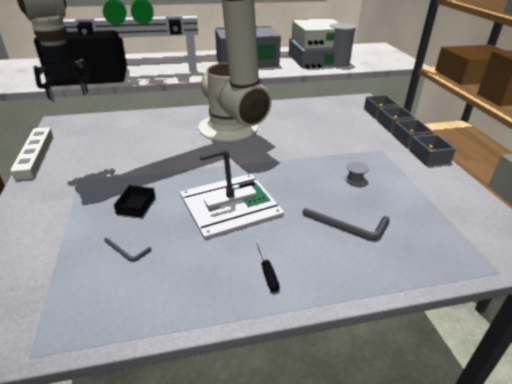

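View pics/top0.png

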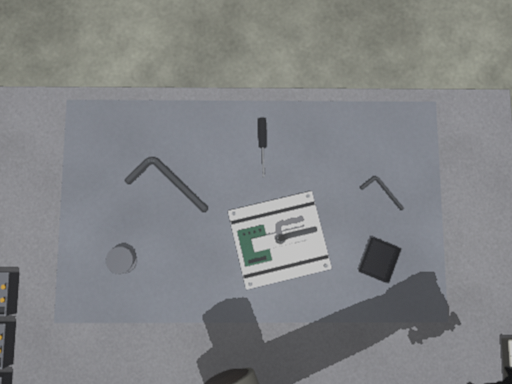

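The top picture shows three L-shaped candidates: a large key lying at about (165,180), a small key lying at (385,190), and the key standing in the screw on the bed at (295,237). The standing key is the middle-sized one. I'll check it in a close crop and measure the bed.

```bash
cat > h.py <<'E'
import numpy as np, cv2
from scipy.spatial.transform import Rotation as R
def ray(cam,T,uv):
    K=cam["camera_matrix"]; d=np.linalg.inv(K)@np.array([uv[0],uv[1],1.0]); 
    return T[:3,3], T[:3,:3]@d
def onplane(info,T,uv,z):
    o,d=ray(info,T,uv); return o+d*(z-o[2])/d[2]
def tri(rays):
    A=np.zeros((3,3));b=np.zeros(3)
    for o,d in rays:
        d=d/np.linalg.norm(d);P=np.eye(3)-np.outer(d,d);A+=P;b+=P@o
    p=np.linalg.solve(A,b)
    return p,[np.linalg.norm(np.cross(p-o,d/np.linalg.norm(d))) for o,d in rays]
def proj(info,T,p):
    c=np.linalg.inv(T)@np.append(p,1); q=info["camera_matrix"]@c[:3]; return q[:2]/q[2]
E
python3 - <<'E'
import cv2
a=cv2.imread('pics/top0.png')[180:300,215:345]; cv2.imwrite('pics/topc.png',cv2.resize(a,None,fx=6,fy=5*6/5,interpolation=cv2.INTER_CUBIC)[:600*2][:720])
b=cv2.imread('pics/scene0.png')[140:245,165:300]; cv2.imwrite('pics/scenec.png',cv2.resize(b,None,fx=5.5,fy=5.5,interpolation=cv2.INTER_CUBIC))
a=cv2.imread('pics/top0.png')[185:295,220:340];cv2.imwrite('pics/topc.png',cv2.resize(a,None,fx=5,fy=5,interpolation=cv2.INTER_CUBIC))
E
```

```text
(no output)
```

View pics/topc.png

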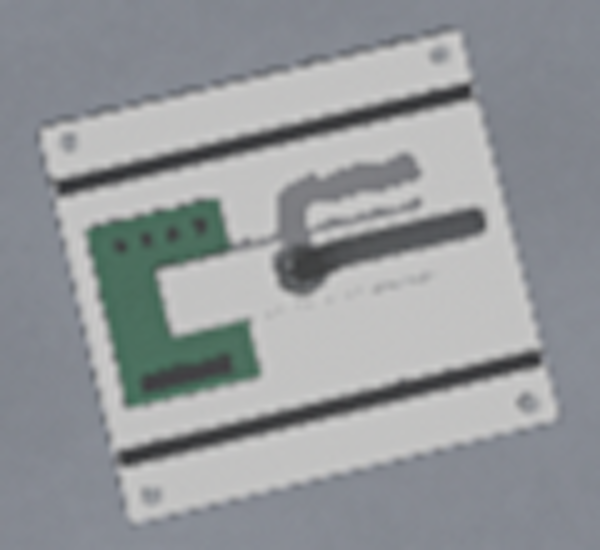

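View pics/scenec.png

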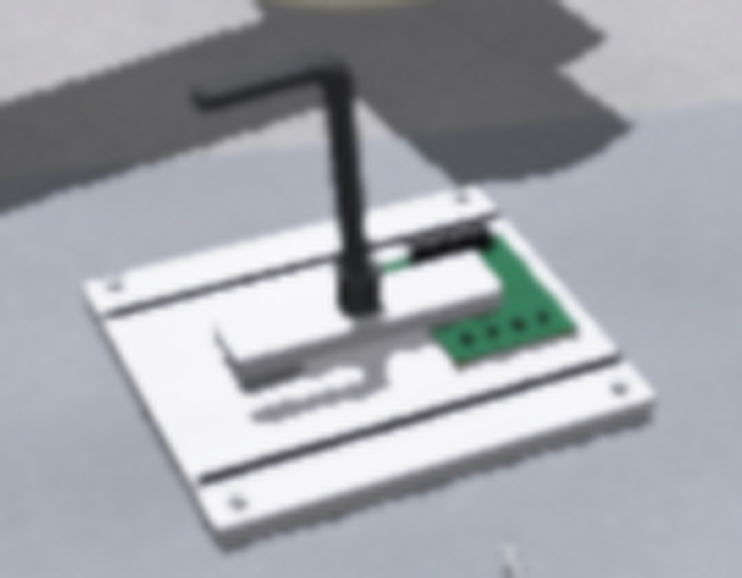

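View pics/wrist0.png

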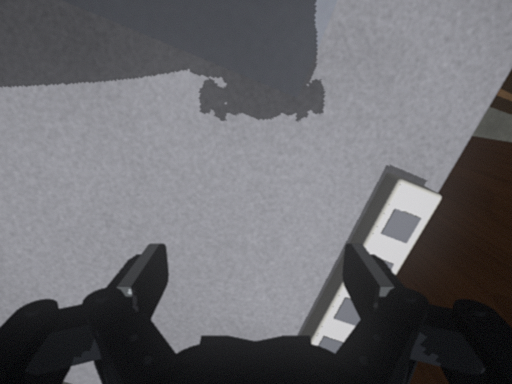

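```bash
python3 - <<'E'
from h import *
from rig import viewer
t=viewer.camera_info("top");s=viewer.camera_info("scene")
im=cv2.imread('pics/top0.png')
g=im.min(2); m=np.zeros_like(g); m[180:300,220:340]=(g[180:300,220:340]>165)*255
m=cv2.morphologyEx(m,cv2.MORPH_CLOSE,np.ones((15,15)))
c=max(cv2.findContours(m,0,2)[0],key=cv2.contourArea)
box=cv2.boxPoints(cv2.minAreaRect(c)); print(box)
P=np.array([onplane(t,t["T"],b,0.016) for b in box]);print(P, np.linalg.norm(np.diff(P,axis=0),axis=1), P.mean(0))
e=P[1]-P[0];print('angs',[np.degrees(np.arctan2(*(P[(i+1)%4]-P[i])[1::-1])) for i in range(4)])
f=lambda x,y:(x/5+220-.4,y/5+185-.4)
h=lambda x,y:(x/5.5+165-.4,y/5.5+140-.4)
bt=f(303,263); tt=f(482,220)
for nm,uv,z in [('bend',bt,.187),('tip',tt,.187)]: print(nm,onplane(t,t["T"],uv,z))
for nm,a,b in [('bend',f(308,262),h(338,78)),('tip',f(483,220),h(200,99)),]:
    print(nm,tri([ray(t,t["T"],a),ray(s,s["T"],b)]))
print('arm at mouth scene',onplane(s,s["T"],h(357,268),.062))
E
```

```text
[[226.88838 210.93132]
 [312.5107  190.54506]
 [331.18024 268.9571 ]
 [245.55789 289.34332]]
[[ 0.59114881  0.06796644  0.016     ]
 [ 0.64826723 -0.16840952  0.016     ]
 [ 0.43381809 -0.21537636  0.016     ]
 [ 0.37981972  0.01623159  0.016     ]] [0.24317917 0.21953204 0.2378194 ] [ 0.51326346 -0.07489696  0.016     ]
angs [np.float64(-76.4153304832548), np.float64(-167.64661220429633), np.float64(103.12381972075666), np.float64(13.755871781125274)]
bend [ 0.51076823 -0.0657879   0.187     ]
tip [ 0.53127389 -0.15133214  0.187     ]
bend (array([ 0.51071751, -0.07552308,  0.17605113]), [np.float64(0.006633206618395963), np.float64(0.00663320661839597)])
tip (array([ 0.53145835, -0.15163615,  0.18512682]), [np.float64(0.000445910392789536), np.float64(0.00044591039278961755)])
arm at mouth scene [ 0.51085137 -0.07597661  0.062     ]
```

```bash
cat >> h.py <<'E'
yaw=np.radians(13.3)
bx=np.array([np.cos(yaw),np.sin(yaw),0]);by=np.array([-np.sin(yaw),np.cos(yaw),0]);bz=np.array([0,0,1.])
def rotm(a,y):
    a=a/np.linalg.norm(a); return np.column_stack([a,y,np.cross(a,y)])
def tool(th,sgn=1,jaw=None,b=None):
    """approach rotated by th from bed -y (horizontal) toward down, th=90deg = straight down"""
    b_=by if b is None else b; j=bx if jaw is None else jaw
    return rotm(-b_*np.cos(th)-bz*np.sin(th),sgn*j)
rv=lambda M:R.from_matrix(M).as_rotvec()
def tcp(g,M): return np.asarray(g)-0.155*M[:,0]
E
python3 - <<'E'
from h import *
from rig import env
S=np.array([0.511,-0.075,0])
for sgn in (1,-1):
  for th in (0,10,20,30,45):
    t=np.radians(th); M=tool(t,sgn); M2=tool(t+np.pi/2,sgn)
    out=[]
    for nm,g,MM in [('pre',S+bz*.14+by*.12,M),('grasp',S+bz*.14,M),('lift',S+bz*.30,M),('flip',S+by*.048+bz*.30,M2),('over',S+by*.048+bz*.16,M2),('down',S+by*.048+bz*.104,M2)]:
        q=env.solve_ik(tcp(g,MM),rv(MM)); out.append((nm,None if q is None else np.round(q,2).tolist()))
    print(sgn,th,out)
E
```

```text
1 0 [('pre', None), ('grasp', None), ('lift', None), ('flip', [-0.06, -0.01, 0.18, 1.76, 0.0, 1.28]), ('over', [-0.06, -0.05, -0.13, 1.48, 0.0, 1.28]), ('down', [-0.06, -0.04, -0.23, 1.38, 0.0, 1.28])]
1 10 [('pre', [0.61, 0.52, -0.12, 2.07, -1.15, 2.73]), ('grasp', [0.38, 0.31, -0.29, 1.67, -1.34, 2.28]), ('lift', [0.38, 0.17, -0.13, 1.97, -1.34, 2.28]), ('flip', [-0.14, 0.05, 0.23, 1.81, 0.16, 1.19]), ('over', [-0.14, 0.01, -0.08, 1.54, 0.16, 1.19]), ('down', [-0.14, 0.02, -0.18, 1.43, 0.16, 1.19])]
1 20 [('pre', [0.59, 0.34, -0.16, 1.83, -1.08, 2.4]), ('grasp', [0.36, 0.13, -0.35, 1.42, -1.2, 1.92]), ('lift', [0.36, 0.03, -0.14, 1.73, -1.2, 1.92]), ('flip', [-0.22, 0.12, 0.27, 1.88, 0.31, 1.09]), ('over', [-0.22, 0.09, -0.03, 1.61, 0.31, 1.09]), ('down', [-0.22, 0.1, -0.12, 1.5, 0.31, 1.09])]
1 30 [('pre', [0.55, 0.2, -0.2, 1.67, -0.96, 2.16]), ('grasp', [0.32, 0.02, -0.37, 1.32, -1.04, 1.74]), ('lift', [0.32, -0.04, -0.12, 1.64, -1.04, 1.74]), ('flip', [-0.29, 0.2, 0.32, 1.97, 0.45, 0.98]), ('over', [-0.29, 0.18, 0.03, 1.7, 0.45, 0.98]), ('down', [-0.29, 0.2, -0.06, 1.59, 0.45, 0
[... 1052 characters left out ...]
, 0.09, -0.03, 1.61, 0.31, -2.05]), ('down', [-0.22, 0.1, -0.12, 1.5, 0.31, -2.05])]
-1 30 [('pre', [0.55, 0.2, -0.2, 1.67, -0.96, -0.98]), ('grasp', [0.32, 0.02, -0.37, 1.32, -1.04, -1.4]), ('lift', [0.32, -0.04, -0.12, 1.64, -1.04, -1.4]), ('flip', [-0.29, 0.2, 0.32, 1.97, 0.45, -2.16]), ('over', [-0.29, 0.18, 0.03, 1.7, 0.45, -2.16]), ('down', [-0.29, 0.2, -0.06, 1.59, 0.45, -2.16])]
-1 45 [('pre', [0.47, 0.05, -0.24, 1.52, -0.76, -1.24]), ('grasp', [0.23, -0.07, -0.35, 1.29, -0.79, -1.58]), ('lift', [0.23, -0.09, -0.05, 1.6, -0.79, -1.58]), ('flip', [-0.37, 0.33, 0.37, 2.13, 0.62, -2.34]), ('over', [-0.37, 0.34, 0.11, 1.86, 0.62, -2.34]), ('down', [-0.37, 0.37, 0.04, 1.76, 0.62, -2.34])]
```

```bash
python3 - <<'E'
from h import *
from rig import env,viewer,readout
S=np.array([0.511,-0.075,0])
M=tool(np.radians(30),-1)
s=readout.read_state()
env.servo_line(s["tcp_pos"]+[0,0,.1],rate=.3)
env.movep(tcp(S+by*.15+bz*.36,M),rv(M)); 
def snap(n):
    s=readout.read_state(); im=viewer.get_image("wrist"); cv2.imwrite(f"pics/{n}.png",im[:,:,::-1]); np.savez(f"pics/{n}.npz",p=s["tcp_pos"],r=s["ee_rot"]); print(n,s["clock"],s["tcp_pos"])
env.wait(.2);snap("w1")
env.movep(tcp(S+by*.13+bz*.145,M),rv(M)); env.wait(.2); snap("w2")
E
```

```text
w1 3.1333 [0.44584272 0.20105428 0.4375668 ]
w2 4.25 [0.45066334 0.18253803 0.22394032]
```

View pics/w1.png

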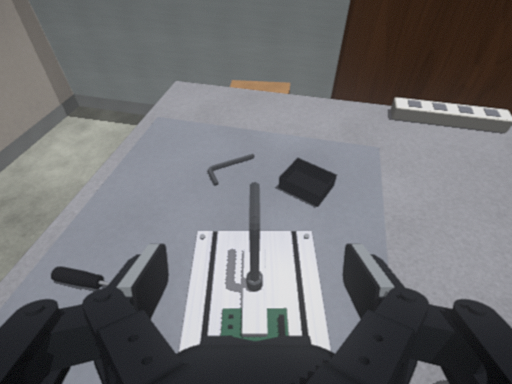

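View pics/w2.png

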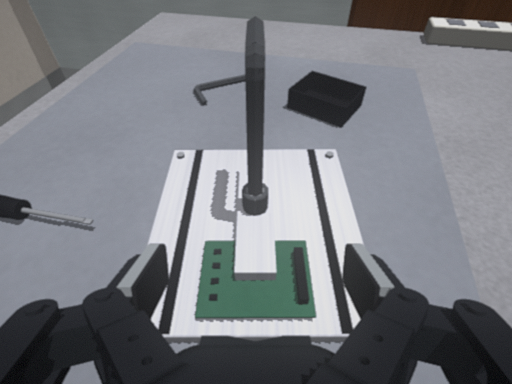

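```bash
python3 - <<'E'
import cv2
a=cv2.imread('pics/w2.png')[0:230,190:330];cv2.imwrite('pics/w2c.png',cv2.resize(a,None,fx=2.6*1,fy=2.6,interpolation=cv2.INTER_CUBIC))
b=cv2.imread('pics/w1.png')[175:300,190:330];cv2.imwrite('pics/w1c.png',cv2.resize(b,None,fx=4.5,fy=4.5,interpolation=cv2.INTER_CUBIC))
E
```

```text
(no output)
```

View pics/w2c.png

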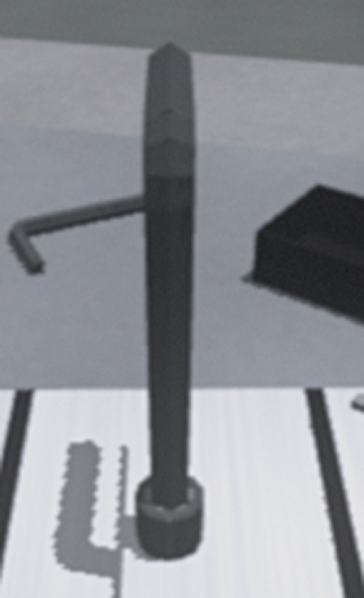

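View pics/w1c.png

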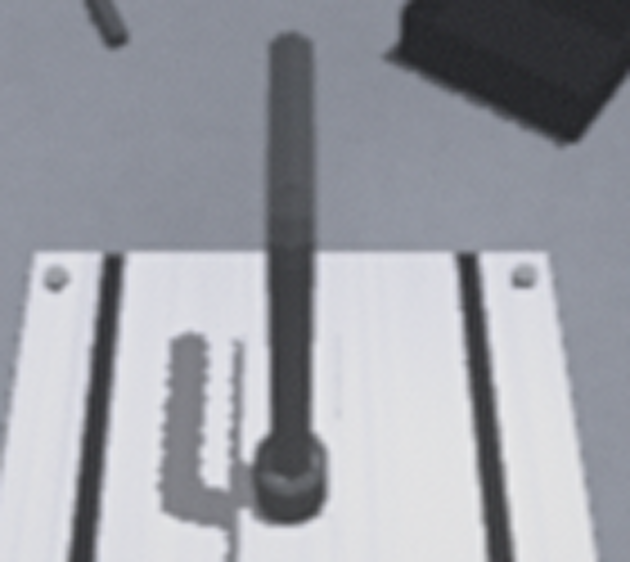

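```bash
cat >> h.py <<'E'
def wT(n,info):
    d=np.load(f"pics/{n}.npz"); T=np.eye(4); T[:3,:3]=R.from_rotvec(d["r"]).as_matrix(); T[:3,3]=d["p"]; return T@info["tool_from_camera"]
E
python3 - <<'E'
from h import *
from rig import viewer
w=viewer.camera_info("wrist");T1=wT("w1",w);T2=wT("w2",w)
f1=lambda x,y:(x/4.5+190-.4,y/4.5+175-.4); f2=lambda x,y:(x/2.6+190-.3,y/2.6-.3)
a=f1(291,463);b=f2(169,494)
print('mouth',onplane(w,T1,a,.062),onplane(w,T2,b,.062),tri([ray(w,T1,a),ray(w,T2,b)]))
a=f1(291,35);b=f2(169,50)
print('shorttip top',onplane(w,T1,a,.194),onplane(w,T2,b,.194),tri([ray(w,T1,a),ray(w,T2,b)]))
print('bend start edge', onplane(w,T2,f2(169,120),.19), onplane(w,T1,f1(291,230),.187))
# slots
for A,B,f,T in [((22,392),(5,520),f2,T2),((313,392),(333,520),f2,T2),((115,255),(82,560),f1,T1),((466,255),(502,560),f1,T1)]:
    p=onplane(w,T,f(*A),.016);q=onplane(w,T,f(*B),.016);d=p-q;print('slot',p,q,np.degrees(np.arctan2(d[0],-d[1])))
E
```

```text
mouth [ 0.51252707 -0.07106786  0.062     ] [ 0.51294669 -0.07208346  0.062     ] (array([ 0.51230739, -0.06980616,  0.06449754]), [np.float64(8.47084757282735e-05), np.float64(8.470847572837701e-05)])
shorttip top [ 0.52916623 -0.14255493  0.194     ] [ 0.52555949 -0.12706307  0.194     ] (array([ 0.53083783, -0.14930052,  0.18701601]), [np.float64(4.752584628058903e-05), np.float64(4.7525846280658984e-05)])
bend start edge [ 0.515911   -0.08652598  0.19      ] [ 0.51336332 -0.07600914  0.187     ]
slot [ 0.61388587 -0.16756393  0.016     ] [ 0.58963528 -0.08265886  0.016     ] 15.940405217642539
slot [ 0.46773471 -0.20176107  0.016     ] [ 0.44959547 -0.11555885  0.016     ] 11.883183957218312
slot [ 0.61285347 -0.16957273  0.016     ] [ 0.58210033 -0.04043432  0.016     ] 13.394972473174725
slot [ 0.46785199 -0.20368953  0.016     ] [ 0.43608939 -0.07481274  0.016     ] 13.845030038836654
```

```bash
sed -i 's/^yaw=.*/yaw=np.radians(13.4); S=np.array([.5127,-.0715,0])/' h.py
cat >> h.py <<'E'
def snap(n,cams=("wrist",)):
    from rig import viewer,readout
    for c in cams:
        s=readout.read_state(); im=viewer.get_image(c); cv2.imwrite(f"pics/{n}_{c}.png" if len(cams)>1 else f"pics/{n}.png",im[:,:,::-1])
        if c=="wrist": np.savez(f"pics/{n}.npz",p=s["tcp_pos"],r=s["ee_rot"])
    print(n,s["clock"],s["tcp_pos"],s["wrist_force"],s["gripper_width"])
E
python3 - <<'E'
from h import *
from rig import env,viewer,readout,jaws
M=tool(np.radians(30),-1)
G=S+bz*.137-by*.0045
print(env.servo_line(tcp(G,M),rv(M),rate=.1,contact_N=12))
print(readout.read_state()["wrist_force"])
jaws.move_gripper(0.0,100)
env.wait(.2)
snap("g1",("wrist","scene"))
E
```

```text
False
[ 0.47004672 -0.14839682 -0.47306179]
g1 6.6833 [0.48256949 0.05467551 0.21454441] [-3.47578194 -0.30810214  1.72896951] 0.011359191334991702
```

View pics/g1_wrist.png

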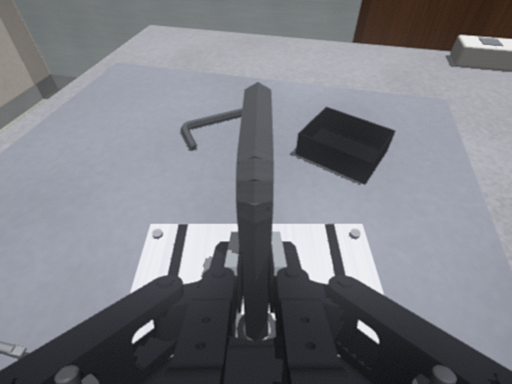

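```bash
python3 - <<'E'
import cv2
a=cv2.imread('pics/g1_scene.png')[110:250,150:310];cv2.imwrite('pics/g1sc.png',cv2.resize(a,None,fx=4,fy=4,interpolation=cv2.INTER_CUBIC))
E
```

```text
(no output)
```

View pics/g1sc.png

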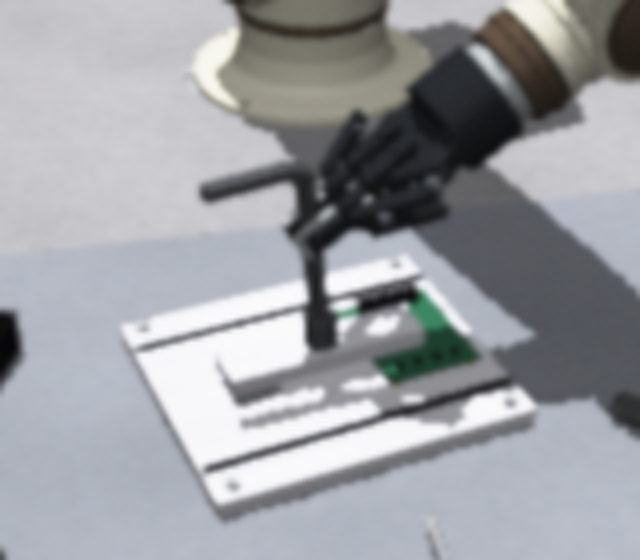

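The close view confirms it: the key is held between the pads at wrist pixel (256,260), with the short arm's tip at (258,88). Drawing it out next.

```bash
python3 - <<'E'
from h import *
from rig import env,viewer,readout,jaws
M=tool(np.radians(30),-1)
G=S+bz*.137-by*.0045
env.servo_line(tcp(G+bz*.06,M),rv(M),rate=.08)
print(readout.read_state()["wrist_force"])
env.servo_line(tcp(G+bz*.165,M),rv(M),rate=.2)
env.wait(.1)
snap("l1",("wrist","scene","top"))
E
python3 - <<'E'
import cv2
a=cv2.imread('pics/l1_scene.png')[60:250,130:330];cv2.imwrite('pics/l1sc.png',cv2.resize(a,None,fx=3,fy=3,interpolation=cv2.INTER_CUBIC))
E
```

```text
[ 9.53922590e-01  8.92603203e-04 -3.96230716e+00]
l1 8.5083 [0.48253097 0.05467507 0.37801126] [ 0.02608851 -0.27276783 -3.60311634] 0.011440723561991625
```

View pics/l1sc.png

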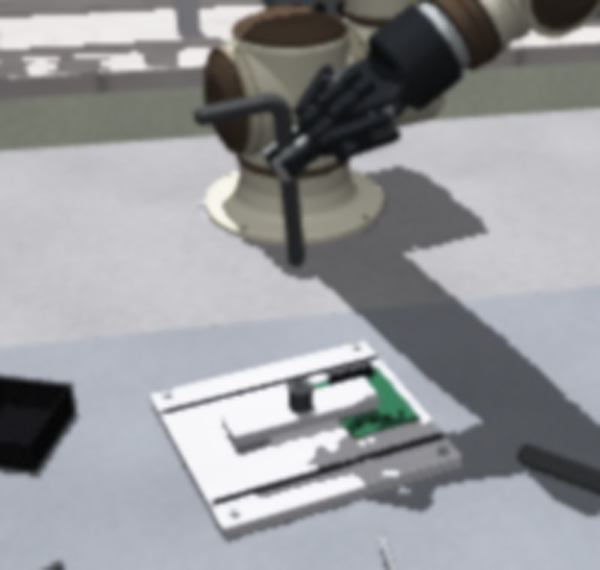

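View pics/l1_wrist.png

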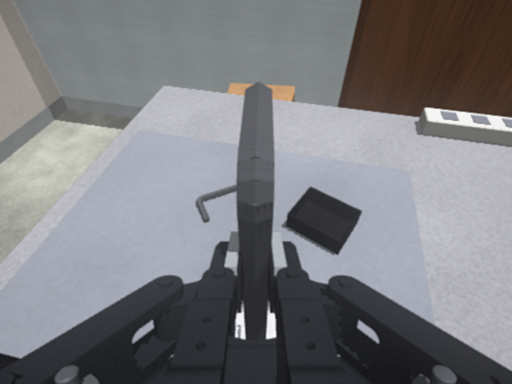

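```bash
python3 - <<'E'
from h import *
from rig import viewer
s=viewer.camera_info("scene")
im=cv2.imread('pics/l1_scene.png')[60:250,130:330];
cv2.imwrite('pics/l1z.png',cv2.resize(im[25:95,55:115],None,fx=9,fy=8,interpolation=cv2.INTER_CUBIC))
G=S-by*.0045
def pl(uv):
    o,d=ray(s,s["T"],uv); t=np.dot(G-o,bx)/np.dot(d,bx); p=o+t*d-S; return np.array([p@by,p[2]])
f=lambda x,y:(x/3+130-.3,y/3+60-.3)
P={k:pl(f(*v)) for k,v in dict(ltip=(296,260),l2=(290,190),bend=(282,108),s1=(255,106),stip=(200,117)).items()}
print(P)
d=P['l2']-P['ltip'];print('lean long',np.degrees(np.arctan2(-d[0],d[1])))
d=P['bend']-P['ltip'];print('lean long(bend)',np.degrees(np.arctan2(-d[0],d[1])))
d=P['s1']-P['stip'];print('lean short',np.degrees(np.arctan2(d[1],d[0])))
E
```

```text
{'ltip': array([-0.00427099,  0.20084064]), 'l2': array([-0.00762886,  0.26947583]), 'bend': array([-0.01208069,  0.34336373]), 's1': array([-0.03516252,  0.34871916]), 'stip': array([-0.08145061,  0.34695419])}
lean long 2.800873526901815
lean long(bend) 3.1364432161811195
lean short 2.1836290394294977
```

View pics/l1z.png

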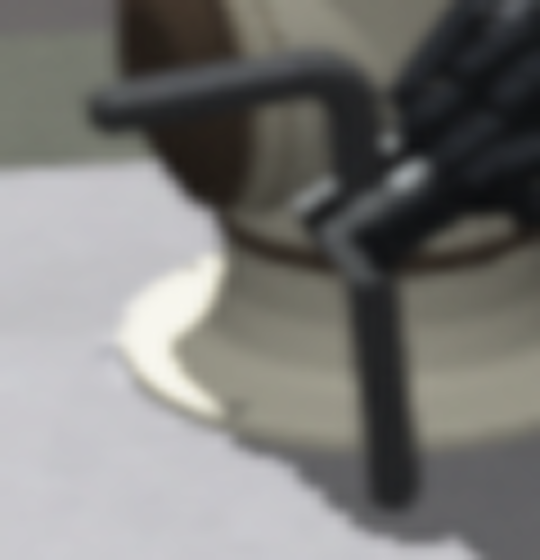

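```bash
python3 - <<'E'
from h import *
from rig import env,viewer,readout,jaws
for th,z,y in [(59,.305,.01),(88,.305,.03),(117,.30,.05)]:
    M=tool(np.radians(th),-1); env.movep(tcp(S+by*y+bz*z,M),rv(M))
G=S+by*.050+bz*.162
env.servo_line(tcp(G,M),rv(M),rate=.2)
env.wait(.2)
snap("f1",("wrist","scene","top"))
E
python3 - <<'E'
import cv2
a=cv2.imread('pics/f1_scene.png')[110:250,150:310];cv2.imwrite('pics/f1sc.png',cv2.resize(a,None,fx=4,fy=4,interpolation=cv2.INTER_CUBIC))
E
```

```text
f1 11.3 [ 0.51756697 -0.0913948   0.30080314] [ 1.04990555  0.29262845 -4.01156934] 0.011802687017381323
```

View pics/f1sc.png

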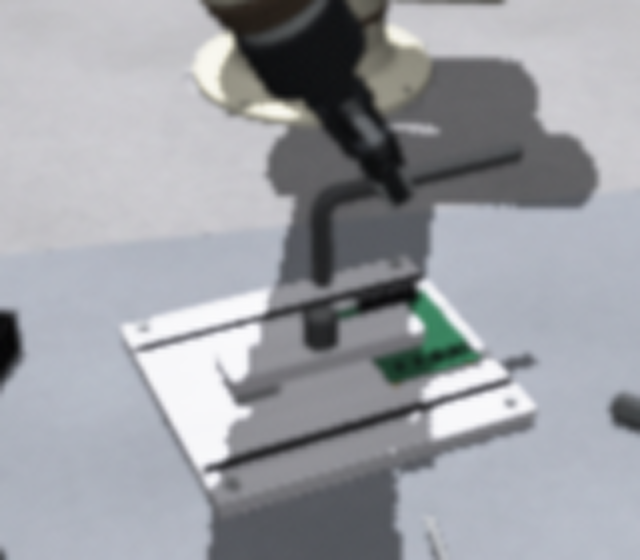

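View pics/f1_wrist.png

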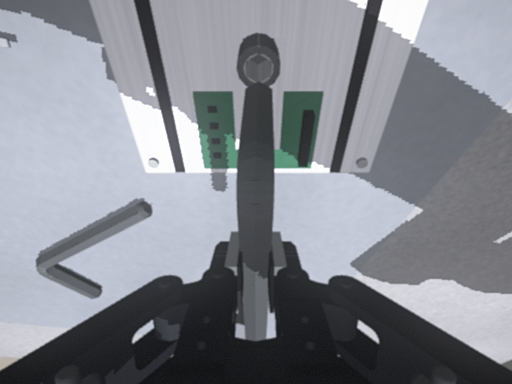

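View pics/f1_top.png

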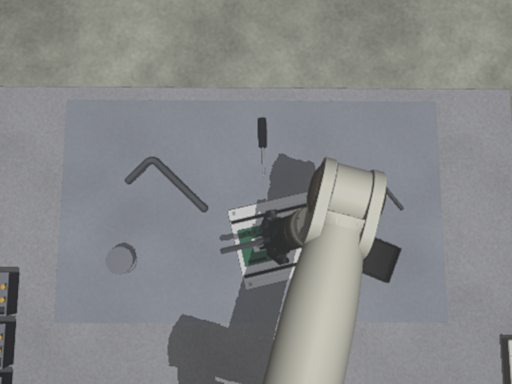

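```bash
python3 - <<'E'
import cv2
a=cv2.imread('pics/f1_wrist.png')[20:190,200:310];cv2.imwrite('pics/f1wz.png',cv2.resize(a,None,fx=5,fy=3.5,interpolation=cv2.INTER_CUBIC))
a=cv2.imread('pics/f1_scene.png')[150:205,215:255];cv2.imwrite('pics/f1sz.png',cv2.resize(a,None,fx=10,fy=10,interpolation=cv2.INTER_CUBIC))
E
```

```text
(no output)
```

View pics/f1wz.png

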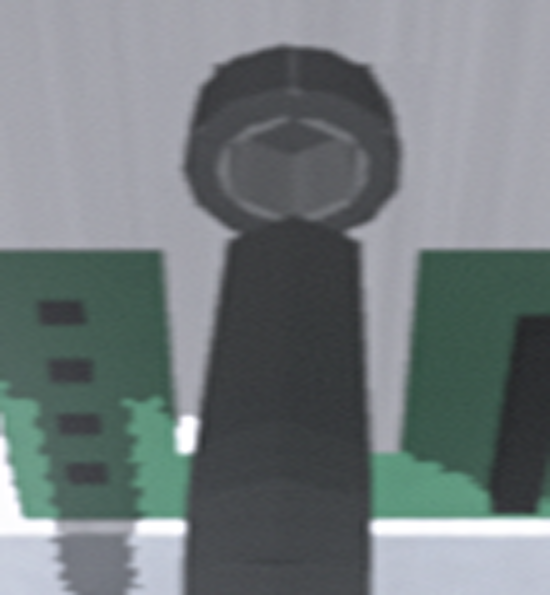

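View pics/f1sz.png

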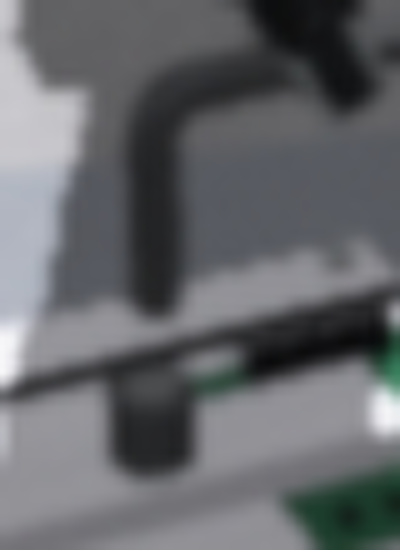

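```bash
python3 - <<'E'
from h import *
from rig import viewer
w=viewer.camera_info("wrist");s=viewer.camera_info("scene");T=wT("f1",w)
loc=lambda p:np.round([(p-S)@bx,(p-S)@by,p[2]],4)
print('cam',loc(T[:3,3]))
m=onplane(w,T,(293/5+200-.4,170/3.5+20-.4),.062);print('mouth',loc(m))
for z in (.082,.086,.09): print('tip vtx',loc(onplane(w,T,(293/5+200-.4,218/3.5+20-.4),z)))
g=lambda x,y:(x/10+215-.45,y/10+150-.45)
def pl(uv,off=0):
    o,d=ray(s,s["T"],uv); t=np.dot(S+bx*off-o,bx)/np.dot(d,bx); return loc(o+t*d)
print('scene tip bottom',pl(g(158,312)),'bend',pl(g(158,170)),'top edge',pl(g(195,75)),'head',pl(g(154,380)),pl(g(154,425),.013))
E
```

```text
cam [ 0.0014 -0.0722  0.2397]
mouth [-0.0002 -0.0024  0.062 ]
tip vtx [-0.     -0.0029  0.082 ]
tip vtx [-0.     -0.0047  0.086 ]
tip vtx [ 0.     -0.0065  0.09  ]
scene tip bottom [ 0.     -0.0017  0.0895] bend [-0.     -0.0004  0.1365] top edge [0.     0.0113 0.1641] head [-0.     -0.0036  0.0665] [ 0.013  -0.0091  0.0607]
```

```bash
python3 - <<'E'
from h import *
from rig import env,viewer,readout,jaws
M=tool(np.radians(117),-1)
G=S+by*.0473+bz*.146
print(env.servo_line(tcp(G,M),rv(M),rate=.05,contact_N=6))
env.wait(.2)
snap("f2",("wrist","scene"))
a=cv2.imread('pics/f2_wrist.png')[20:190,200:310];cv2.imwrite('pics/f2wz.png',cv2.resize(a,None,fx=5,fy=3.5,interpolation=cv2.INTER_CUBIC))
a=cv2.imread('pics/f2_scene.png')[150:205,215:255];cv2.imwrite('pics/f2sz.png',cv2.resize(a,None,fx=10,fy=10,interpolation=cv2.INTER_CUBIC))
E
```

```text
False
f2 12.075 [ 0.51808772 -0.09393091  0.28433779] [ 0.07269682 -0.08956895 -3.55527823] 0.011922276042076865
```

View pics/f2wz.png

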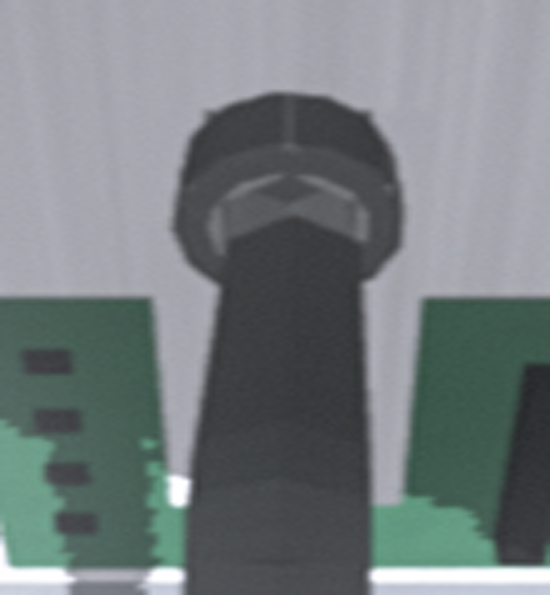

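View pics/f2sz.png

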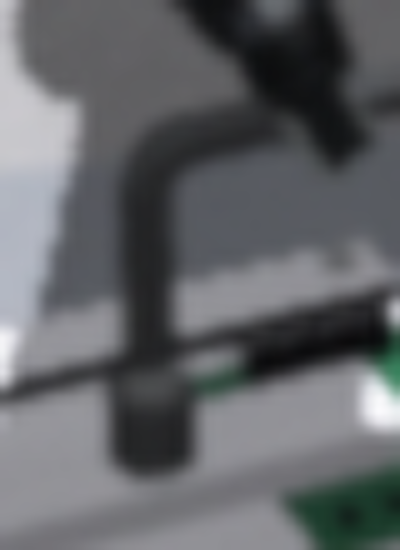

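```bash
python3 - <<'E'
from h import *
from rig import viewer
w=viewer.camera_info("wrist");s=viewer.camera_info("scene");T=wT("f2",w)
loc=lambda p:np.round([(p-S)@bx,(p-S)@by,p[2]],4)
f=lambda x,y:(x/5+200-.4,y/3.5+20-.4)
print('top rim -y',loc(onplane(w,T,f(288,145),.062)),'l/r',loc(onplane(w,T,f(173,212),.062)),loc(onplane(w,T,f(403,212),.062)),'sock -y vertex',loc(onplane(w,T,f(291,175),.062)))
for z in (.066,.070,.074): print('tip vtx',loc(onplane(w,T,f(293,215),z)),loc(onplane(w,T,f(228,240),z+.004)),loc(onplane(w,T,f(362,240),z+.004)))
for r,y in ((400,280),(188,590)): pass
g=lambda x,y:(x/10+215-.45,y/10+150-.45)
def pl(uv,off=0):
    o,d=ray(s,s["T"],uv); t=np.dot(S+bx*off-o,bx)/np.dot(d,bx); return loc(o+t*d)
print('bend outer left',pl(g(122,170)),'top',pl(g(195,105)),'arm l/r',pl(g(126,300)),pl(g(174,300)),'head l/r',pl(g(111,410)),pl(g(195,410)))
E
```

```text
top rim -y [ 0.     -0.0153  0.062 ] l/r [ 0.0126 -0.005   0.062 ] [-0.0126 -0.005   0.062 ] sock -y vertex [-0.0003 -0.0108  0.062 ]
tip vtx [-0.0005 -0.0063  0.066 ] [ 0.0064 -0.0041  0.07  ] [-0.0078 -0.0042  0.07  ]
tip vtx [-0.0005 -0.008   0.07  ] [ 0.0062 -0.006   0.074 ] [-0.0076 -0.006   0.074 ]
tip vtx [-0.0005 -0.0098  0.074 ] [ 0.0061 -0.0078  0.078 ] [-0.0074 -0.0079  0.078 ]
bend outer left [ 0.     -0.011   0.1393] top [-0.      0.0111  0.1546] arm l/r [-0.     -0.0112  0.0962] [0.     0.0033 0.0922] head l/r [ 0.     -0.0171  0.0599] [-0.      0.0088  0.0522]
```

```bash
python3 - <<'E'
from h import *
from rig import env,viewer,readout,jaws
M=tool(np.radians(117),-1)
G=S+by*.0471+bx*.0005
print(env.servo_line(tcp(G+bz*.146,M),rv(M),rate=.05))
p=lambda: print(readout.read_state()["tcp_pos"][2]+.155*M[2,0], np.round(readout.read_state()["wrist_force"],1))
print(env.servo_line(tcp(G+bz*.100,M),rv(M),rate=.03,contact_N=8));p()
snap("i1",("wrist","scene"))
a=cv2.imread('pics/i1_wrist.png')[20:190,200:310];cv2.imwrite('pics/i1wz.png',cv2.resize(a,None,fx=5,fy=3.5,interpolation=cv2.INTER_CUBIC))
a=cv2.imread('pics/i1_scene.png')[150:205,215:275];cv2.imwrite('pics/i1sz.png',cv2.resize(a,None,fx=10,fy=10,interpolation=cv2.INTER_CUBIC))
E
```

```text
False
True
0.10726550066781904 [-0.4  1.7  6.1]
i1 13.5917 [ 0.51844791 -0.09363964  0.24547089] [-0.35921264  1.67040538  4.29171681] 0.011641532874483778
```

View pics/i1wz.png

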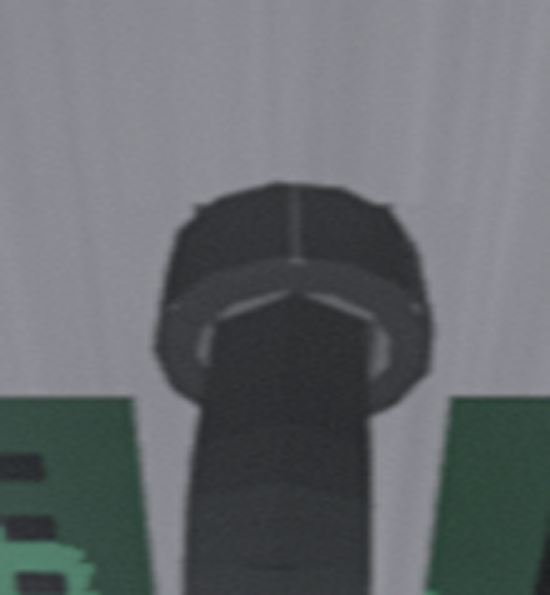

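View pics/i1sz.png

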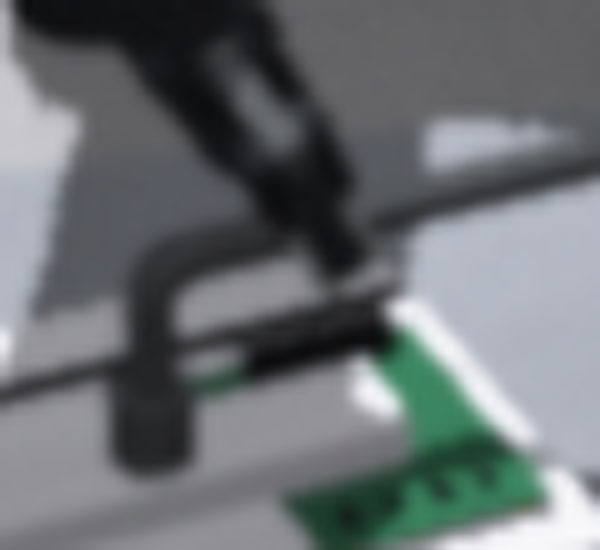

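```bash
python3 - <<'E'
from h import *
from rig import env,viewer,readout,jaws
M=tool(np.radians(117),-1)
env.wait(.3)
jaws.move_gripper(.03,20); env.wait(.2)
jaws.move_gripper(.06)
s=readout.read_state(); print(s["wrist_force"])
env.servo_line(s["tcp_pos"]-M[:,0]*.11+bz*.03,rate=.25)
M=tool(np.radians(90),-1)
env.movep(tcp(S+by*.11+bz*.24,M),rv(M)); env.wait(.2)
snap("r1",("wrist","scene"))
a=cv2.imread('pics/r1_scene.png')[130:220,205:305];cv2.imwrite('pics/r1sz.png',cv2.resize(a,None,fx=6,fy=6,interpolation=cv2.INTER_CUBIC))
for sg in (-1,1):
  for d in range(0,100,20):
    r=R.from_rotvec([0,0,-np.radians(d)]).as_matrix(); MM=r@tool(np.pi/2,sg); q=env.solve_ik(tcp(S-by*.0022+r@by*.11+bz*.1,MM),rv(MM)); print(sg,d,None if q is None else np.round(q,2))
E
```

```text
[ 0.83094574  1.17731296 -0.06170499]
r1 16.425 [0.4877086  0.03445301 0.39405715] [-0.05582663 -0.52252386  1.04318694] 0.06031556669231023
-1 0 [ 0.07 -0.06 -0.26  1.37  0.   -1.74]
-1 20 [ 0.07  0.03 -0.17  1.37  0.   -1.39]
-1 40 [ 0.04  0.11 -0.09  1.37  0.   -1.06]
-1 60 [ 0.    0.18 -0.01  1.38  0.   -0.75]
-1 80 [-0.05  0.24  0.06  1.39  0.   -0.46]
1 0 [ 0.07 -0.06 -0.26  1.37  0.    1.41]
1 20 [ 0.07  0.03 -0.17  1.37  0.    1.75]
1 40 [ 0.04  0.11 -0.09  1.37  0.    2.08]
1 60 [ 0.    0.18 -0.01  1.38  0.    2.39]
1 80 [-0.05  0.24  0.06  1.39  0.    2.68]
```

View pics/r1sz.png

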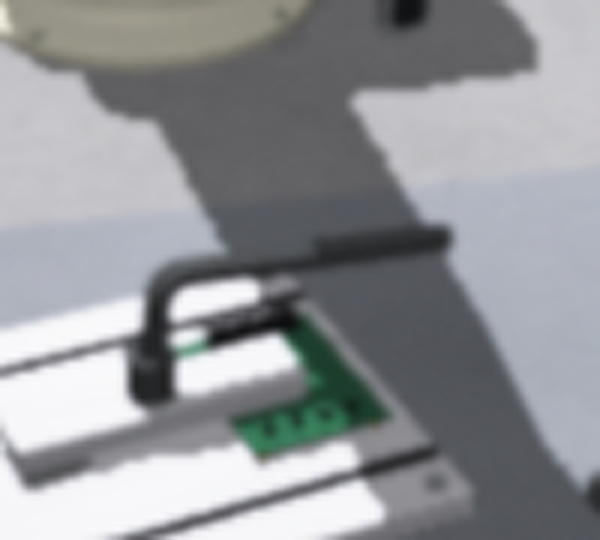

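View pics/r1_wrist.png

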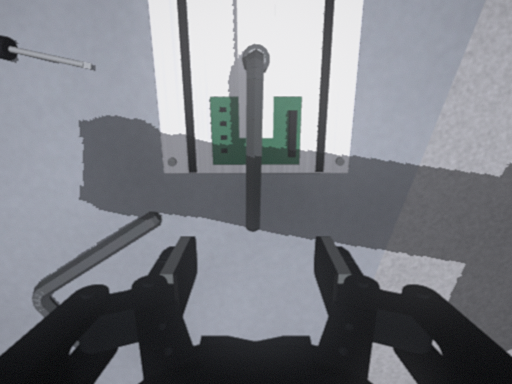

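The key stands in the socket: in the scene crop the bend is at (170,275), the long tip at (445,238), and the arm is about level. In the wrist view the arm runs from (255,60) to (252,228) and is centred. I'll check its height, then go down over the arm.

```bash
python3 - <<'E'
from h import *
from rig import viewer
w=viewer.camera_info("wrist");s=viewer.camera_info("scene");T=wT("r1",w)
loc=lambda p:np.round([(p-S)@bx,(p-S)@by,p[2]],4)
g=lambda x,y:(x/6+205-.4,y/6+130-.4)
def pl(uv,off=0):
    o,d=ray(s,s["T"],uv); t=np.dot(S+bx*off-o,bx)/np.dot(d,bx); return loc(o+t*d)
for p in ((448,238),(385,246),(300,261),(215,270)): print(pl(g(*p)))
print('wrist tip',loc(onplane(w,T,(252.5,229),.1)),'arm',loc(onplane(w,T,(254,150),.1)),'bend',loc(onplane(w,T,(255,62),.104)))
E
```

```text
[0.     0.1561 0.0864]
[0.     0.1207 0.0911]
[-0.      0.0743  0.0948]
[-0.      0.0296  0.1018]
wrist tip [0.0031 0.1523 0.1   ] arm [0.0015 0.0769 0.1   ] bend [0.0006 0.006  0.104 ]
```

```bash
python3 - <<'E'
from h import *
from rig import env,viewer,readout,jaws
C=S-by*.0015
def pose(d,z=.094,r=.112):
    q=R.from_rotvec([0,0,-np.radians(d)]).as_matrix(); M=q@tool(np.pi/2,-1); return tcp(C+q@(by*r+bx*(.002 if d==0 else 0))+bz*z,M),rv(M)
p,o=pose(0); print('contact',env.servo_line(p,o,rate=.15,contact_N=10))
jaws.move_gripper(.024,60); env.wait(.1)
for d in range(5,50,5):
    env.servo_line(*pose(d),rate=.08); s=readout.read_state(); print(d,round(s["clock"],1),np.round(s["wrist_force"],1),round(s["gripper_width"],4))
    if np.linalg.norm(s["wrist_force"])>60: break
snap("t1",("wrist","scene"))
a=cv2.imread('pics/t1_scene.png')[130:220,205:305];cv2.imwrite('pics/t1sz.png',cv2.resize(a,None,fx=6,fy=6,interpolation=cv2.INTER_CUBIC))
E
```

```text
contact False
5 18.4 [-1.1  0.5  0.5] 0.024
10 18.7 [-1.5  0.5  1.8] 0.024
15 18.9 [-5.3 -0.3  4.2] 0.0236
20 19.2 [-10.3   0.3   7.1] 0.0239
25 19.5 [-11.1   1.1   6.4] 0.024
30 19.8 [-11.5   2.4   6.9] 0.0243
35 20.0 [-11.5   3.    6.8] 0.0241
40 20.3 [-10.9   4.3   5.5] 0.0242
45 20.6 [-10.9   5.2   7.3] 0.024
t1 20.6333 [0.57021023 0.02295964 0.24886381] [-11.54275626   5.27511427   6.98554585] 0.02390667926815425
```

View pics/t1sz.png

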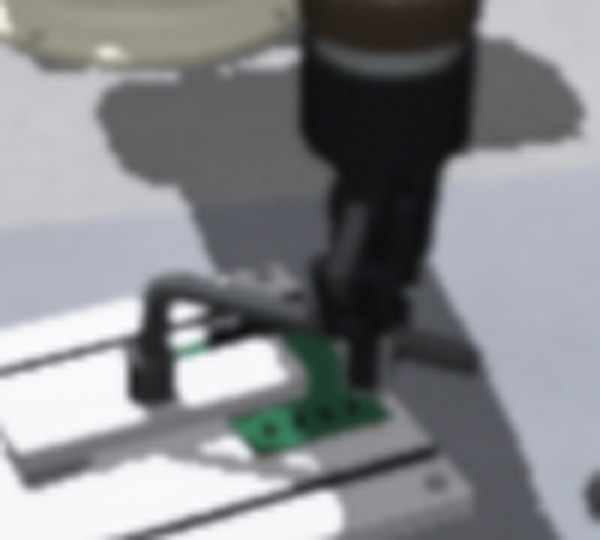

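View pics/t1_wrist.png

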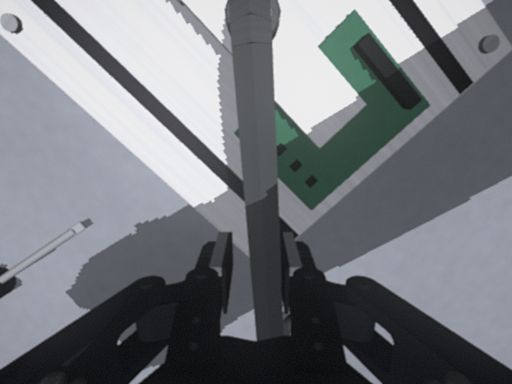

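The push reads about 12 N, as stated for the stiff screw, and the key is following while seated (arm at wrist pixels (255,30) to (265,330)). Continuing.

```bash
python3 - <<'E'
from h import *
from rig import env,viewer,readout,jaws
C=S-by*.0015
def pose(d,z=.094,r=.112):
    q=R.from_rotvec([0,0,-np.radians(d)]).as_matrix(); M=q@tool(np.pi/2,-1); return tcp(C+q@(by*r)+bz*z,M),rv(M)
for d in range(50,96,5):
    env.servo_line(*pose(d),rate=.08); s=readout.read_state(); print(d,round(s["clock"],1),np.round(s["wrist_force"],1))
    if np.linalg.norm(s["wrist_force"])>60: break
env.wait(.3)
snap("t2",("wrist","scene"))
env.servo_line(*pose(92.5),rate=.03)
jaws.move_gripper(.06); env.wait(.1); print(readout.read_state()["wrist_force"])
p,o=pose(92.5,z=.25); env.servo_line(p,o,rate=.15); env.wait(.3)
snap("e1",("wrist","scene","top"))
a=cv2.imread('pics/e1_scene.png')[130:230,205:305];cv2.imwrite('pics/e1sz.png',cv2.resize(a,None,fx=6,fy=6,interpolation=cv2.INTER_CUBIC))
E
```

```text
50 21.0 [-10.5   5.5   5.9]
55 21.2 [-10.4   6.    4.9]
60 21.5 [-9.5  6.8  6.2]
65 21.8 [-9.4  8.2  5.6]
70 22.1 [-8.3  8.2  5.3]
75 22.3 [-8.   9.9  5. ]
80 22.6 [-7.2  9.2  5.3]
85 22.9 [-6.4 10.6  5.2]
90 23.2 [-5.2 10.5  5.2]
95 23.4 [-4.5 11.9  5.1]
t2 23.7833 [ 0.62311574 -0.05502998  0.24940358] [-4.09468369 10.67046041  4.80690644] 0.024044871888932805
[-0.10701339  0.35180764  0.2801761 ]
e1 26.275 [ 0.62300516 -0.0517746   0.40482039] [-0.12521822  0.13758418  0.21051321] 0.06003982878789269
```

View pics/e1sz.png

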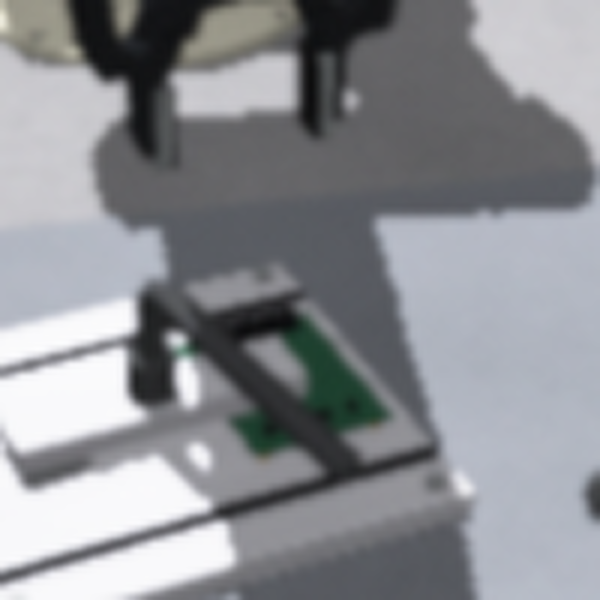

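View pics/e1_wrist.png

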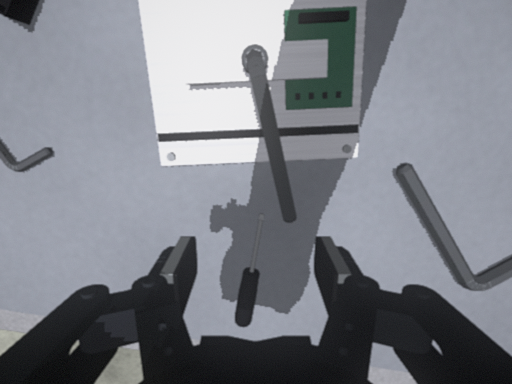

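```bash
python3 - <<'E'
from h import *
from rig import viewer
w=viewer.camera_info("wrist");s=viewer.camera_info("scene");T=wT("e1",w)
loc=lambda p:np.round([(p-S)@bx,(p-S)@by,p[2]],4)
b=onplane(w,T,(256,62),.104);t=onplane(w,T,(290,218),.095);d=t-b
print(loc(b),loc(t),np.linalg.norm(d),'angle from by cw',np.degrees(np.arctan2(d@bx,d@by)))
g=lambda x,y:(x/6+205-.4,y/6+130-.4)
# triangulate long tip, bend
for a,c in (((290,217),g(345,462)),((256,58),g(155,295))):
    p,r=tri([ray(w,T,a),ray(s,s["T"],c)]);print(loc(p),r)
a=cv2.imread('pics/e1_wrist.png')[30:130,220:310];cv2.imwrite('pics/e1wz.png',cv2.resize(a,None,fx=6,fy=6,interpolation=cv2.INTER_CUBIC))
E
```

```text
[ 0.0081 -0.0006  0.104 ] [0.152  0.0273 0.095 ] 0.1468559916487149 angle from by cw 79.03237152084039
[0.1504 0.0257 0.0948] [np.float64(0.0016109730164575763), np.float64(0.001610973016457605)]
[ 0.0039 -0.0015  0.0985] [np.float64(0.0011821910734480996), np.float64(0.0011821910734481286)]
```

View pics/e1wz.png

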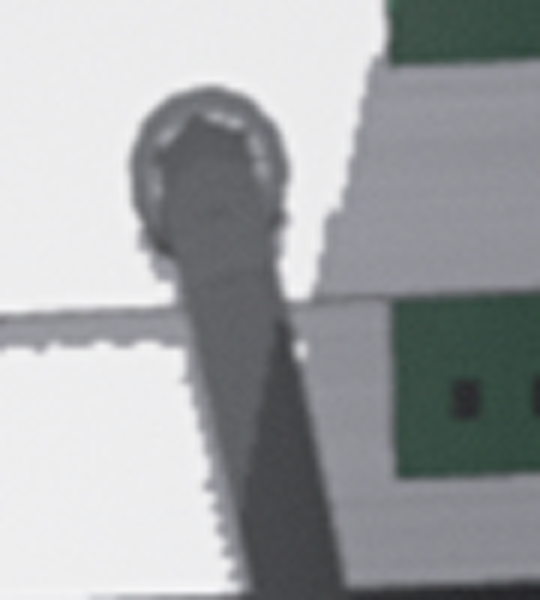

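View pics/e1_top.png

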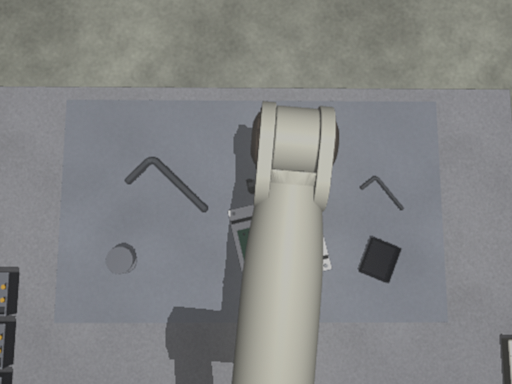

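```bash
python3 -c "
from rig import close_job
print(close_job())"
```

```text
the job is handed in; nothing more can be done
None
```

I drew the key out, flipped it in its own upright plane and lowered the short arm into the socket until it met the floor. I then pushed the long arm clockwise with the fingers about 45 mm from its free end, let go, backed off upward and handed the job in at about 26 s. `close_job()` gave no verdict.

- **Seating:** from the start of the descent, with the tip about 8 mm above the mouth, the short arm went down 39 mm before contact. In the last pictures the bend was at about 0.0985 m (0.104 m expected) and the long tip at about 0.095 m. That is a sag of roughly 3.5° from the expected bend height, or about 1.5° between the two measured points, so the key is still in the socket.
- **Turning:** the fingers followed a 95° arc at a steady push of about 12 N, as stated for the stiff screw. The key's long arm then lay about 79° clockwise of the bed's +y. Allowing for the 10° play either way, the screw should have turned by about 1.2 to 1.55 rad; I did not measure it directly.
- **Bystanders:** the reel and tray look unmoved in the last top picture, and the screwdriver's handle is partly hidden there by the arm. The wrist force was near zero after letting go.
- **Disagreement:** the wrist and scene cameras differed by 2 to 6 mm on some points, within what the calibration and a picked pixel allow. I corrected the insertion by comparing the tip and the mouth in the same picture.

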